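Press a relay home with the hand clamp and release it

TASK

The relay stands loose at the mouth of the black socket on the bar clamp. Squeeze the clamp's trigger against its handle, letting it spring back between squeezes, until the jaw has pressed the relay fully home and stays closed on it; then press the release tab so that the jaw springs fully open, and leave the relay home in its socket. Do not push the jaw or the relay with the robot itself.

Things in the scene. Friction and masses are not known exactly. Their poses are not given: they have to be found in the camera images.
- clamp: Bar clamp on a fixed plywood board 268 x 86 x 12 mm. Origin on the bench under the trigger's pivot, x along the bar towards the jaw, z up; (x, y, z) in mm below are in this frame. Two black upright levers, 20 mm wide in y: fixed handle, x -40 to -28, and trigger before it, x -6 to 6, both z 62 to 112. Socket: black pocket, back wall x 49, open to +x, up to z 72, with brass leaf springs.
- trigger (a joint): Swing of the trigger in rad, pivot (0, 0, 30): 0 at rest, 0.286 squeezed to its stop, 20 mm towards the handle at z 100. It springs back when let go; up to 16 N. One full squeeze and full let-go moves the jaw on by two 4 mm ratchet teeth, which hold it.
- squeeze_mid (a point): Middle of handle and trigger when fully squeezed, (-27, 0, 100). Over their outer faces they measure 46 mm at rest (x -40 to 6) and 26 mm squeezed (x -40 to -14). Only the trigger yields, so fingers centred here must open more than 66 mm to go over both.
- tab_top (a point): Centre of the top face of the release tab: flat dark steel paddle 32 x 28 mm behind the handle, about (-129, 0, 60). Pushed down 6 to 9 mm (2 to 6 N, then a stop) it frees the bar and the jaw springs open; let go it rises again.
- relay: Box-shaped relay, 20 mm (its x, along the bar) x 28 x 22 mm high, origin at the centre of its underside, standing on the clamp's two rails at z 50 between socket and jaw. Its centre starts at x 69 to 75; fully home against the socket's back wall it is at x 59. A second such relay, on the bench, is a bystander.
- jaw_head: Steel jaw with a rubber face, 34 mm wide, z 51 to 78, on the front end of the bar, facing the socket. Origin at the centre of its rubber face; sprung by up to 4 mm on its post.
- jaw (a joint): Travel of the jaw's bar in m: 0 fully open (a spring opens it), growing as it closes, to a stop at 0.025. The relay is home and gripped when the ratchet holds at about 0.0235: three full squeezes from open.

How it is judged:
On the way:
1. with the trigger let go, the jaw stays closed on the relay and the relay is home in its socket (value of joint jaw above 0.0225 m and x of relay in the frame of clamp below 0.061 m and contact force between jaw_head and relay above 1.5 N and value of joint trigger below 0.1 rad), for 0.2 s.
At the end, for the whole second after the job is handed in: The jaw is open again to within 3 mm of its stop, and the relay stays upright in the socket, within 2.5 mm of its home position against the back wall, at rest (value of joint jaw below 0.003 m and x of relay in the frame of clamp below 0.0615 m and angle between relay's own z axis and vertical below 0.1 rad and linear speed of relay below 0.02 m/s); the robot touches nothing.
It fails at once if the robot pushes the jaw or the relay itself (more than 5 N) (contact force between any of the fingers, the arm and jaw_head above 5 N or contact force between any of the fingers, the arm and relay above 5 N).
It also fails if it takes over 43 s, if anything falls off the work surface, if the arm or the gripper's body presses on something with over 40 N, if the wrist force passes 120 N, or if a joint passes its speed limit or range.

ROBOT

A 6-joint arm with a two-finger parallel gripper is mounted at the origin on a cart in front of the work surface, level with it; the furniture and walls round the work are solid. World frame = base frame: x ahead of the robot, y to its left, z up, the work surface at z = 0. Lengths are in m, angles in rad, forces in N, time in s.
With the tool pointing down it reaches from about 0.275 to 1 m from the base axis. Payload 8.4 kg.
Tool frame: the origin (TCP) lies on the centre line of the jaws, within the pads' length; the fingertips stand 17 mm ahead of it and the grasp point (between the pads) lies 2 mm behind it (bot.tcp_to_tips is the z of the fingertips in the tool frame, in m); z points along the fingers, y is the line along which they close (so a half turn about z gives the same grasp; the last joint's range is limited). The gripper opens to 85 mm and grips with 20 to 120 N. Pads are 22 mm wide; open, the fingers measure 114 mm over their backs; the gripper's body (76 mm by 85 mm) begins 54 mm behind the grasp point. The pads swing forward as they close: fully open they stand 13 mm farther back than shut.
Start: joints at [-1.253, 0.353, 1.633, -0, 1.155, -0.002], TCP at [0.196, -0.593, 0.248] pointing down, gripper open.
Joint ranges: [-2.63, 2.63], [-0.92, 2.1], [0.06, 2.66], [-1.3, 4.44], [0, 2.69], [-3.02, 3.02]. Speed limits (rad/s): [2.22, 2.22, 2.79, 3.14, 3.14, 3.14].

INTERFACE

Orientations are given as a unit quaternion [x, y, z, w].
In Python, from workcell import bot, hand, kinematics, get_obs, vision, hand_in gives the robot as it stands. The module is installed in compiled form; this text tells all that it offers. Calls block until the motion is done:
- bot.reach(position, orientation): joint-space move of the TCP to a pose.
- bot.servo_line(position, ori=None, velocity=0.15): straight line of the TCP; ori=None keeps the orientation; velocity is the mean speed in m/s.
- bot.goto_joints(angles): joint-space move.
- hand.move_gripper(opening, strength=None): finger opening in m; strength is the grip in N (None keeps the last); returns when the fingers have stopped.
- bot.dwell(seconds).
- kinematics.solve_ik(position, orientation): joint angles nearest the present ones, or None.
- get_obs(): the state.
- vision.read_camera(name): name is "scene" or "top"; returns a dict with "frame" (480x640x3 uint8, red, green, blue), "intrinsics" (3x3 intrinsics, pixels), "dist" ([k1, k2, p1, p2, k3] as OpenCV has them; the pictures are not rectified), "view" (4x4, takes a point from world to camera coordinates). Camera axes: x right, y down, z forward; pixel columns grow to the right and rows downward; lengths in m; the calibration is good to about 2 mm. A picture is of the moment at which its call begins. There is no depth.
A pose or a line that the arm cannot do raises bot.IKError and nothing moves.
- hand_in(): hands the job in; it is judged then, once.
The state is a dict: "time_s": time; "joint_pos": joint angles; "joint_vel": joint speeds; "joint_efforts": joint torques, N m; "position": TCP position; "orientation": TCP orientation; "wrist_force": force on the tool from outside, world axes, zero at the start; "ft_torque": the same for the moment, N m; "gripper_width": finger opening in m; "grip_force": force on a finger pad.
Only numpy, scipy, OpenCV 4.12 (cv2) and the standard library are available. Lean on these libraries where they do the work, as an engineer would, in place of code of your own. Each camera call takes 0.05 s, during which the arm holds its last target. There are 200 camera calls.

## Working session

There is one attempt and no reset: what is moved stays moved. The work goes in short steps, each a Python script; the robot and the scene stay as the last script left them, time stands still between calls to the robot, and variables do not carry over. Pictures are saved under pics/ and viewed, at most 10 in all, crops included, and the job is handed in when it is done.

```bash
mkdir -p pics; python3 - <<'E'
from workcell import vision,get_obs
import cv2
for n in("scene","top"):
    d=vision.read_camera(n); cv2.imwrite(f"pics/{n}0.png",d["frame"][:,:,::-1]); print(n,d["intrinsics"],d["dist"],d["view"])
o=get_obs();print(o["time_s"],o["orientation"],o["gripper_width"],o["position"])
E
```

```text
scene [[588.74870612   0.         323.8845238 ]
 [  0.         588.74870612 248.66388287]
 [  0.           0.           1.        ]] [-0.00876336  0.          0.          0.          0.        ] [[ 0.75108502 -0.65998045  0.01723623 -0.30932628]
 [-0.38937983 -0.46391156 -0.79571943  0.29843476]
 [ 0.53315536  0.59094151 -0.6054201   0.57292403]
 [ 0.          0.          0.          1.        ]]
top [[605.35573081   0.         324.75949587]
 [  0.         605.35573081 241.3073144 ]
 [  0.           0.           1.        ]] [0.03338293 0.         0.         0.         0.        ] [[ 0.0294902  -0.99948359  0.0127627   0.06132839]
 [-0.98814134 -0.03107565 -0.15036952  0.507974  ]
 [ 0.15068848 -0.00817692 -0.98854748  0.92093528]
 [ 0.          0.          0.          1.        ]]
0.1 [ 9.87241631e-01  1.59227956e-01 -1.04633802e-04 -6.39638233e-04] 0.08531376889241245 [ 0.19634988 -0.5929205   0.24760283]
```

View pics/scene0.png

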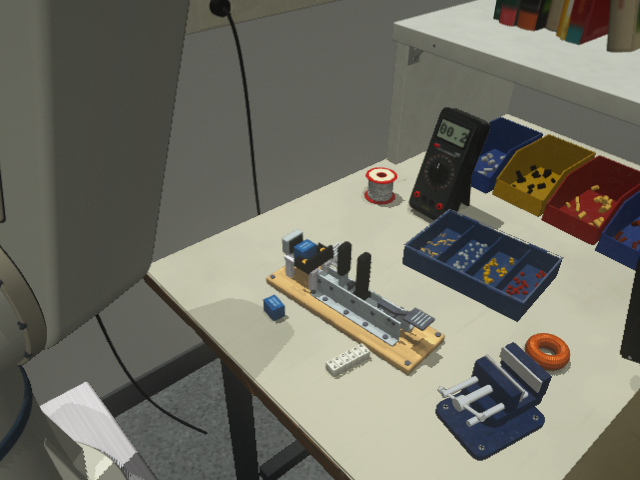

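View pics/top0.png

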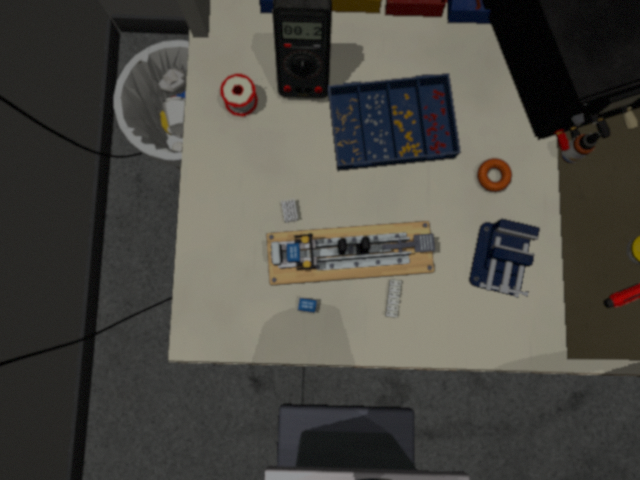

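The top view shows the clamp with its board spanning about (266,222)–(436,284), the jaw to the left (world +y), the levers at about (342,247) and (363,245), and the tab at (426,243). I'll measure these with masks and zoomed crops.

```bash
cat > h.py <<'E'
import numpy as np,cv2
from workcell import bot,hand,kinematics,get_obs,vision,hand_in
def ray(d,uv):
    p=cv2.undistortPoints(np.array([[uv]],float),d["intrinsics"],np.array(d["dist"],float))[0,0]
    V=np.array(d["view"]);R=V[:3,:3];return -R.T@V[:3,3],R.T@np.array([p[0],p[1],1])
def onz(d,uv,z):
    c,r=ray(d,uv);return c+r*(z-c[2])/r[2]
def proj(d,P):
    V=np.array(d["view"]);return cv2.projectPoints(np.array(P,float).reshape(-1,3),cv2.Rodrigues(V[:3,:3])[0],V[:3,3],d["intrinsics"],np.array(d["dist"],float))[0][:,0]
E
python3 - <<'E'
from h import *
d=vision.read_camera("top");f=d["frame"]
hsv=cv2.cvtColor(f,cv2.COLOR_RGB2HSV)
m=cv2.inRange(hsv,(8,70,90),(25,255,255));m[:,:255]=0;m[:,450:]=0;m[:210]=0;m[300:]=0
m=cv2.morphologyEx(m,cv2.MORPH_CLOSE,np.ones((25,25)))
c=max(cv2.findContours(m,0,2)[0],key=cv2.contourArea)
hull=cv2.convexHull(c)[:,0]
W=np.array([onz(d,p+0.0,.012)[:2] for p in hull])
r=cv2.minAreaRect((W*1000).astype(np.float32));print(r,cv2.boxPoints(r))
# black levers
g=cv2.cvtColor(f,cv2.COLOR_RGB2GRAY)
b=(g<50).astype(np.uint8);b[:,:325]=0;b[:,380:]=0;b[:232]=0;b[260:]=0
n,l,s,ce=cv2.connectedComponentsWithStats(b)
for i in range(1,n):
    if s[i,4]>15:print(s[i],ce[i],onz(d,ce[i],.112))
t=cv2.resize(f[215:295,255:445],None,fx=4,fy=4,interpolation=2)
e=vision.read_camera("scene")["frame"][225:380,255:455]
e=cv2.resize(e,None,fx=4,fy=4*.0+3.6,interpolation=2)
cv2.imwrite("pics/t1.png",t[:,:,::-1]);cv2.imwrite("pics/s1.png",e[:,:,::-1])
E
```

```text
((493.14886474609375, 35.47383117675781), (85.88819122314453, 267.519775390625), 6.216778755187988) [[ 435.97238   163.79668 ]
 [ 464.94223  -102.14989 ]
 [ 550.3253    -92.849014]
 [ 521.35547   173.09755 ]]
[337 237  36  18 382] [354.13350785 246.55497382] [0.48819771 0.03430533 0.112     ]
```

View pics/t1.png

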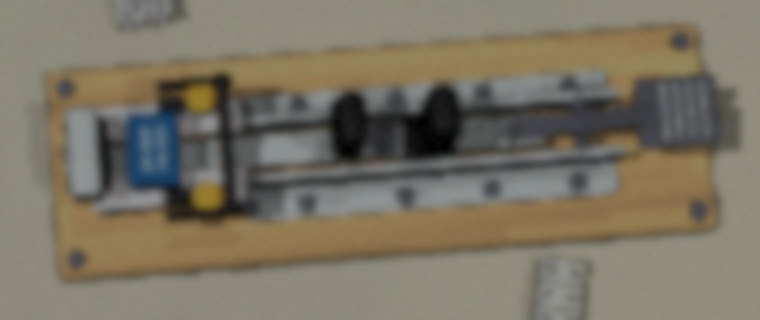

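View pics/s1.png

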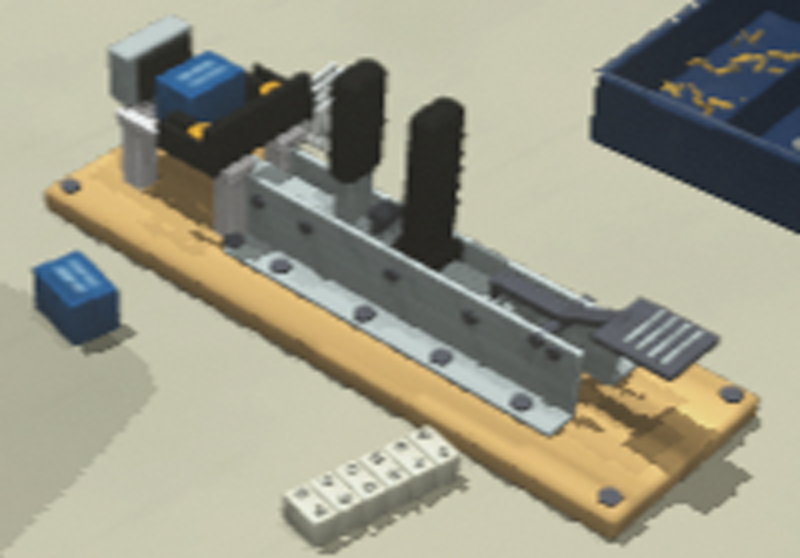

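The crops clearly show the trigger (crop ≈(350,125)), handle (≈(441,115)), tab (corners ≈(638,82),(712,76),(718,143),(645,149)), and relay in front of the socket. Next I'll fix the clamp's origin along its axis.

```bash
python3 - <<'E'
from h import *
d=vision.read_camera("top");s=vision.read_camera("scene")
ex=np.array([435.97238-464.94223,163.79668+102.14989,0]);ex/=np.linalg.norm(ex);ey=np.array([-ex[1],ex[0],0])
B=np.array([.49315,.03547,0])
def loc(P):return np.round(np.array([(P-B)@ex,(P-B)@ey,P[2]])*1000,1)
def T(u,v):return (255+(u+.5)/4-.5,215+(v+.5)/4-.5)
def S(u,v):return (255+(u+.5)/4-.5,225+(v+.5)/3.6-.5)
for n,uv,z in[("trig top",(350,108),.112),("hand top",(443,100),.112),("tab",(678,112),.06)]:print(n,loc(onz(d,T(*uv),z)))
for n,uv,z in[("trig top",(361,66),.112),("hand top",(440,104),.112),("tab",(656,337),.06)]:print(n,loc(onz(s,S(*uv),z)))
for n,uv,uw in[("tab",(678,112),(656,337))]:
    c1,r1=ray(d,T(*uv));c2,r2=ray(s,S(*uw))
    k=np.linalg.lstsq(np.c_[r1,-r2],c2-c1,rcond=None)[0];p,q=c1+k[0]*r1,c2+k[1]*r2;print(n,loc((p+q)/2),np.linalg.norm(p-q))
# relay blue
for nm,D in(("top",d),("scene",s)):
    h=cv2.cvtColor(D["frame"],cv2.COLOR_RGB2HSV);m=cv2.inRange(h,(100,150,70),(115,255,255))
    n,l,st,ce=cv2.connectedComponentsWithStats(m)
    print(nm,[(st[i].tolist(),loc(onz(D,ce[i],.072))) for i in range(1,n) if 40<st[i,4]<600 and ce[i][1]>220 and ce[i][0]<330])
E
```

```text
trig top [ 16.3  -3.6 112. ]
hand top [-17.9  -3.9 112. ]
tab [-1.131e+02  1.000e-01  6.000e+01]
trig top [ 17.6  -2.8 112. ]
hand top [-16.8  -3.2 112. ]
tab [-1.136e+02  1.000e-01  6.000e+01]
tab [-1.133e+02 -1.000e-01  5.960e+01] 0.0003674818940787243
top [([287, 243, 12, 18, 98], array([90.2,  2. , 72. ])), ([300, 299, 16, 12, 74], array([73.7, 82.3, 72. ]))]
scene [([294, 240, 21, 12, 82], array([90.6,  2.8, 72. ])), ([264, 296, 19, 14, 89], array([ 33.6, 118.4,  72. ]))]
```

```bash
cat >> h.py <<'E'
ex=np.array([-.1083,.9941,0]);ey=np.array([-.9941,-.1083,0])
O=np.array([.49315,.03547,0])+.0163*ex
Q=[np.cos(.0542),np.sin(.0542),0,0]
def w(x,y,z):return O+(x*ex+y*ey)/1000+np.array([0,0,z/1000])
def st(m=""):
    o=get_obs();print(m,round(o["time_s"],2),o["position"].round(4) if hasattr(o["position"],'round') else o["position"],"w",round(o["gripper_width"],4),"gf",round(float(np.max(o["grip_force"])),1),"wf",np.round(o["wrist_force"],1))
E
python3 - <<'E'
from h import *
hand.move_gripper(.085,40)
bot.reach(w(-27,0,190),Q);st("above")
bot.servo_line(w(-27,0,97),velocity=.12);st("down")
hand.move_gripper(.022,40);st("sq1")
hand.move_gripper(.078);st("open1");bot.dwell(.2)
for n in("scene","top"):
    d=vision.read_camera(n);cv2.imwrite(f"pics/{n}2.png",cv2.resize(d["frame"][215:375,250:450],None,fx=4,fy=3.6)[:,:,::-1])
E
```

```text
above 2.96 [0.4945 0.0243 0.1901] w 0.0848 gf 0.0 wf [ 0.3  0.4 -0.6]
down 3.88 [0.4948 0.0248 0.0975] w 0.0851 gf 0.0 wf [ 0.   0.2 -0.1]
sq1 4.46 [0.4952 0.0257 0.0985] w 0.0281 gf 39.9 wf [-3.4  5.3 14.4]
open1 4.99 [0.4942 0.0247 0.0969] w 0.0779 gf 0.0 wf [ 0.1 -0.1 -0.5]
```

View pics/scene2.png

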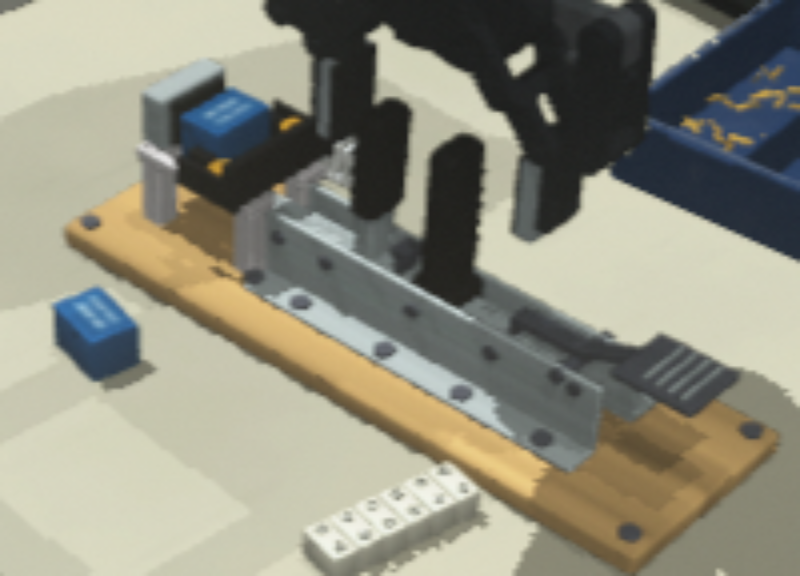

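The first squeeze worked. The jaw at about (180,105) is now much nearer the relay at (228,120), the trigger is back at rest, and the fingers stand clear on both sides. Two more squeezes.

```bash
python3 - <<'E'
from h import *
for i in(2,3):
    hand.move_gripper(.022,40);bot.dwell(.15);st(f"sq{i}")
    hand.move_gripper(.078);bot.dwell(.3);st("open")
d=vision.read_camera("scene");cv2.imwrite("pics/scene3.png",cv2.resize(d["frame"][215:375,250:450],None,fx=4,fy=3.6)[:,:,::-1])
E
```

```text
sq2 5.97 [0.4949 0.0258 0.0981] w 0.0285 gf 40.0 wf [-3.4  4.3 14.4]
open 6.8 [0.4943 0.0248 0.097 ] w 0.0778 gf 0.0 wf [-0.3  0.2 -0.1]
sq3 7.47 [0.4948 0.0257 0.0982] w 0.0285 gf 40.8 wf [-5.2  5.7 15.2]
open 8.31 [0.4943 0.0248 0.097 ] w 0.0784 gf 0.0 wf [ 0.  -0.4 -0.4]
```

View pics/scene3.png

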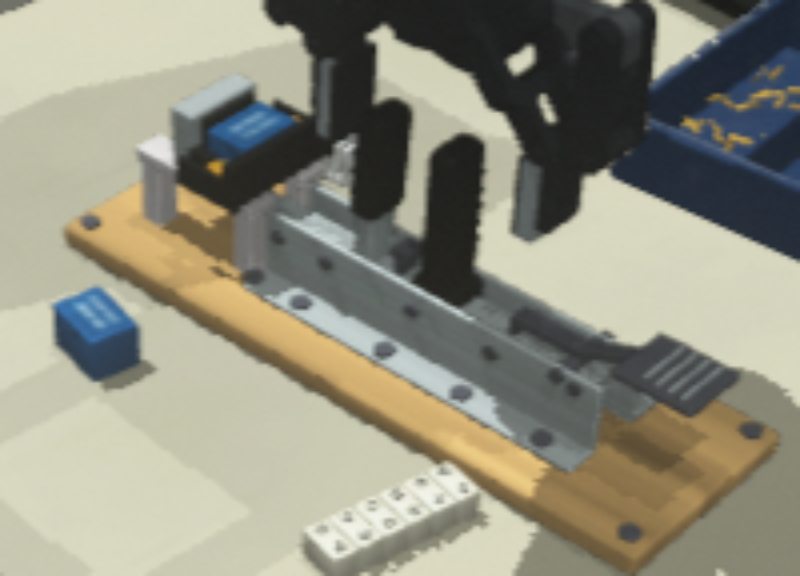

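The jaw at (215,110) now bears on the relay at (252,130), which is deep in the socket. I'll lift off, check the relay's x numerically, then press the tab under force watch.

```bash
cat >> h.py <<'E'
def relay():
    for nm in("top","scene"):
        D=vision.read_camera(nm);m=cv2.inRange(cv2.cvtColor(D["frame"],cv2.COLOR_RGB2HSV),(100,150,70),(115,255,255))
        n,l,s,ce=cv2.connectedComponentsWithStats(m)
        for i in range(1,n):
            if s[i,4]>25:
                P=onz(D,ce[i],.072)-O;x,y=P@ex*1000,P@ey*1000
                if 45<x<90 and abs(y)<15:print(nm,"relay x,y",round(x,1),round(y,1),s[i,4])
E
python3 - <<'E'
from h import *
bot.servo_line(w(-27,0,170),velocity=.15)
relay()
bot.servo_line(w(-129.5,0,170),velocity=.2)
hand.move_gripper(0.0,20)
relay()
t=bot.tcp_to_tips*1000;print(t)
bot.servo_line(w(-129.5,0,60+t+8),velocity=.12);st("above tab")
f0=np.array(get_obs()["wrist_force"])
for dz in np.arange(6,-11,-1.):
    bot.servo_line(w(-129.5,0,60+t+dz),velocity=.03)
    f=(np.array(get_obs()["wrist_force"])-f0)[2];print(dz,round(f,1),end="; ")
    if f>12:break
bot.dwell(.3);st("pressed");relay()
E
```

```text
top relay x,y 59.2 0.3 106
scene relay x,y 58.5 1.3 76
top relay x,y 59.0 0.7 112
scene relay x,y 58.5 1.6 72
17.0
above tab 11.43 [ 0.5058 -0.0771  0.0854] w -0.0002 gf 0.0 wf [ 0.5  0.8 -0.1]
6.0 -0.3; 5.0 -0.9; 4.0 -0.3; 3.0 0.3; 2.0 1.3; 1.0 0.8; 0.0 0.9; -1.0 2.4; -2.0 2.3; -3.0 3.9; -4.0 5.2; -5.0 5.3; -6.0 5.2; -7.0 4.9; -8.0 7.7; -9.0 15.7; pressed 15.72 [ 0.5058 -0.0775  0.0688] w 0.0001 gf 8.2 wf [-0.9 -7.2 14.9]
top relay x,y 57.5 1.1 92
scene relay x,y 58.0 1.7 67
```

```bash
python3 - <<'E'
from h import *
bot.servo_line(w(-129.5,0,170),velocity=.15);bot.dwell(.3);relay();st()
a=[cv2.resize(vision.read_camera("scene")["frame"][215:375,250:450],(400,300)),cv2.resize(vision.read_camera("top")["frame"][200:300,250:450],(400,300))]
cv2.imwrite("pics/f.png",np.hstack(a)[:,:,::-1])
E
```

```text
top relay x,y 57.5 0.9 96
scene relay x,y 57.8 2.0 70
 17.06 [ 0.5053 -0.077   0.1696] w 0.0 gf 0.0 wf [-0.4  0.2  0.7]
```

View pics/f.png

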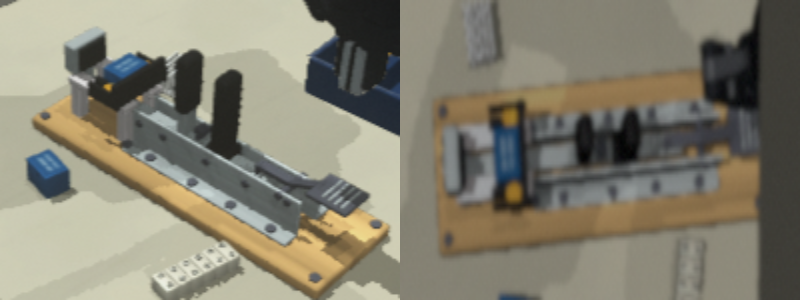

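The relay is in the socket, at left (125,68) and right (508,150). The jaw is back at its starting place (about column 272–281 of the full top image), and the robot is clear.

```bash
python3 -c "
from workcell import hand_in;print(hand_in())"
```

```text
the job is handed in; nothing more can be done
None
```

The job is handed in: three squeezes pressed the relay home (measured x about 58–59 mm), the tab press let the jaw spring fully open, and the relay stayed in its socket at about 17 s of the 43 s; no verdict was reported back.

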